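Latch the glass transit case and hold it up level

TASK

The transit case with the old glass in it is shut but not fastened: swing the steel hasp on its front down over the staple until it lies home against the case, and only then pick the case up by the handle on its lid. Lift it about 10 cm straight off the table, keeping it level and the lid shut all the way, and finish while still holding it there, level and still, by the handle alone; do not set it down or let go. Leave everything else on the table where it is.

Things in the scene. Friction and masses are not known exactly. Their poses are not given: they have to be found in the camera images.
- case: Grey plastic transit case with a clear hinged lid, loose on the table, 0.6 to 0.95 kg in all, friction about 0.6; the only thing with a carrying handle. 170 mm along its x, 250 along its y; lid top 105 mm above the underside, handle top 154. Origin: centre of the underside; z up. The hasp is in the middle of the long front, which looks along its -x; the lid's hinge runs along the rear (+x).
- handle (a point): Centre of the straight black handle bar on the lid, over the case's centre, 147 mm above the case's underside, 42 above the lid. The bar runs along the case's y: 16 mm wide (x), 14 high (z), 102 free between its two posts; 35 mm gap from its underside to the lid. Axes as the case's while the lid is shut.
- lid (a joint): Angle of the lid about its rear hinge: 0 is shut, grows as it opens. It lies shut by its own weight; only the closed hasp keeps it shut when the case hangs from the handle.
- hasp (a joint): Angle of the hasp about its pin: 0 is closed (hanging straight down along the front, the staple through its slot), pi/2 sticks straight out from the front, 2 stands up leaning back a little over the lid. Starts between 1.1 and 2.0. It stays where it is left by the friction of its pin; about 0.5 N at its edge moves it; nothing snaps.
- hasp_pin (a point): Middle of the hasp's hinge pin at the top of the case's front, 91 mm along -x from the case's centre, 97 above its underside (8 below the lid top), 6 mm out from the front face. The pin runs along the case's y; axes as the case's. The hasp: a steel leaf 36 mm wide along the pin, 3 thick, 40 long, with a 21 mm wide slot from 19 to 28 mm from the pin.
- hasp_edge (a point): Middle of the hasp's rolled free edge, the part to push: a bead 7 mm thick and 37 wide along the case's y, its centre 36 mm from the pin and 4.5 mm to the leaf's outer side (the side away from the case when closed). Closed, it is 61 mm above the case's underside and stands out 1 mm more than the staple. Its x and z axes turn with the hasp.
- staple (a point): Outer end of the staple on the case's front, a loop of 5 mm wire, 17 mm wide, standing 13 mm out of the face, 24 mm below the hasp pin, 73 above the case's underside. It comes 4 mm through the closed hasp.
- cork_ring: Bystander: cork flask ring, 80 mm across, 25 mm high, on the table behind the case. Origin: centre of the underside.
- spatula: Bystander: small spatula with a wooden handle lying near one end of the case, 160 mm long, 16 mm wide, 12 mm high. Origin: middle of its underside, x along it.
- caliper: Bystander: steel caliper lying in front of the case, 150 mm long, up to 12 mm high. Origin: middle of the bar, on the table.
- wash_bottle: Bystander: white wash bottle with a red cap and a bent spout, 64 mm across, 168 mm high. Origin: centre of the underside.
- solvent_bottle: Bystander: brown glass bottle, 72 mm across, 150 mm high. Origin: centre of the underside.
- glass_bowl: Bystander: green glass bowl, 110 mm across, 50 mm high. Origin: centre of the underside.
- brush_pot: Bystander: white pot of brushes, 72 mm across, 200 mm high with the brushes. Origin: centre of the underside.
- sherd_tray: Bystander: open white foam tray of glass sherds, 130 by 150 mm, 25 mm high. Origin: centre of the underside.

How it is judged:
On the way, in this order (a step that is already met when the one before it is completed fails the run):
1. the hasp is closed over the staple while the case still stands on the table (value of joint hasp below 0.12 rad and value of joint lid below 0.04 rad and height (world z) of case below 0.01 m), for 0.2 s.
2. the case is lifted clear by its handle and held level and still (value of joint hasp below 0.12 rad and value of joint lid below 0.04 rad and contact force between case and cork_ring below 0.2 N and contact force between case and spatula below 0.2 N and contact force between case and caliper below 0.2 N and contact force between case and wash_bottle below 0.2 N and contact force between case and solvent_bottle below 0.2 N and contact force between case and glass_bowl below 0.2 N and contact force between case and brush_pot below 0.2 N and contact force between case and sherd_tray below 0.2 N and distance of case from where it was at the start of the episode below 0.18 m and height (world z) of case between 0.06 and 0.16 m and angle between case's own z axis and vertical below 0.1 rad and linear speed of case below 0.03 m/s and angular speed of case below 0.15 rad/s and contact force between the fingers and case above 2 N and distance between the grasp point and handle below 0.06 m), for 1 s.
At the end, for the whole second after the job is handed in: Hasp closed (within 0.12 rad), lid shut (0.04 rad); the case's underside 60 to 160 mm above the table and within 180 mm of where it stood, level within 0.1 rad, still (under 0.03 m/s, 0.15 rad/s), held by the handle in the robot's fingers (grip within 60 mm of its middle), touching no bystander (all of step 2); the arm keeps its last pose, push and grip.
It fails at once if the case is lifted before the hasp is closed (height (world z) of case above 0.02 m and value of joint hasp above 0.3 rad).
It fails at once if the lid comes open (value of joint lid above 0.15 rad).
It fails at once if the case is tipped (angle between case's own z axis and vertical above 0.3 rad).
It fails at once if a bystander is moved (distance of any of cork_ring, spatula, caliper, wash_bottle, solvent_bottle, glass_bowl, brush_pot, sherd_tray from where it was at the start of the episode above 0.03 m).
It also fails if it takes over 51 s, if anything falls off the work surface, if the arm or the gripper's body presses on something with over 40 N, if the wrist force passes 120 N, or if a joint passes its speed limit or range.

ROBOT

A 7-joint arm with a two-finger parallel gripper is mounted at the origin on the work surface. World frame = base frame: x ahead of the robot, y to its left, z up, the work surface at z = 0. Lengths are in m, angles in rad, forces in N, time in s.
With the tool pointing down it reaches from about 0.4 to 0.875 m from the base axis. Payload 19.3 kg.
Tool frame: the origin (TCP) lies at the very end of the fingers, on their centre line; the grasp point (between the pads) lies 19 mm behind it; z points along the fingers, y is the direction in which the jaws open and shut (so a half turn about z gives the same grasp; the last joint's range is limited). The gripper opens to 85 mm and grips with 20 to 120 N. Pads are 22 mm wide; open, the fingers measure 114 mm over their backs; the gripper's body (76 mm by 85 mm) begins 54 mm behind the grasp point. The pads swing forward as they close: fully open they stand 13 mm farther back than shut.
Start: joints at [1.251, 0.521, -0.036, 1.599, 0.021, 1.021, -0.113], TCP at [0.154, -0.606, 0.231] pointing down, gripper open.
Joint ranges: [-2.91, 2.91], [-0.3, 2.13], [-1.5, 1.42], [0.17, 2.43], [-1.26, 4.41], [0.16, 1.93], [-2.52, 2.52]. Speed limits (rad/s): [1.89, 1.89, 2.39, 2.39, 3.01, 3.01, 3.01].

INTERFACE

Orientations are given as [roll, pitch, yaw] about the fixed x, y, z axes, in that order (R = Rz(yaw) Ry(pitch) Rx(roll)).
In Python, from workcell import bot, grab_frame, calibration, workorder gives the robot as it stands.
- The arm moves only by the tool move_arm, never from a script. Its arguments are lists of equal length, an entry for each row: "jaw": the closure in counts, from 0 (fully open) to 255 (shut); "dp": the shift along the tool's x, y, z in units of 800 mm (1.0 is 800 mm), a list of three; "rotation": the turn, a rotation vector about the tool's x, y, z in units of pi rad (1.0 is pi rad), a list of three. In form: {"jaw": [jaw, ...], "dp": [[dx, dy, dz], ...], "rotation": [[rx, ry, rz], ...]}. A call has 1 to 10 rows; each row shifts and turns the commanded pose from where the row before left it, along the tool's axes as they then stand; what a row does not reach is not made up. A row lasts 1/8 s, in which the tool goes at most 62.5 mm and 10.7 degrees, less where a joint would pass 70% of its speed; a pose out of reach is approached as far as the arm can. A call with a number of a shift or a turn outside -1 to 1 is refused whole. A call with a gripper value outside its range is refused whole. The fingers move at their own pace and stop on an object; "squeeze" is the grip in N (left out, the last holds). Time passes only in rows, so rows that do not move let the fingers close. It gives the time, the measured TCP pose, the force and the opening at its end, in the units of the state.
- bot.observe(): the state, without advancing time (a new reading comes with each control period).
- grab_frame(name): name is "side" or "top"; returns the picture (400x640x3 uint8, blue, green, red); there is no depth.
- calibration(name): a dict with "camera_matrix" (3x3 intrinsics, pixels), "dist" ([k1, k2, p1, p2, k3] as OpenCV has them; the pictures are not rectified), "T" (4x4, takes a point from camera to world coordinates). Camera axes: x right, y down, z forward; pixel columns grow to the right and rows downward; lengths in m; the calibration is good to about 2 mm. A picture is of the moment at which its call begins. calibration takes no time and is no camera call.
- workorder.job_done(): hands the job in, once; it reports no verdict.
The state is a dict: "clock": time; "qpos": joint angles; "qd": joint speeds; "joint_efforts": joint torques, N m; "position": TCP position; "tool_rot": TCP orientation; "force": force on the tool from outside, world axes, zero at the start; "moment": the same for the moment, N m; "grip_width": finger opening in m.
Only numpy, scipy, OpenCV 4.12 (cv2) and the standard library are available. Lean on these libraries where they do the work, as an engineer would, in place of code of your own. Each camera call takes 0.05 s, during which the arm holds its last target. There are 200 camera calls.

## Working session

There is one attempt and no reset: what is moved stays moved. The work goes in short steps, Python scripts to look and compute and a tool call to move; the robot and the scene stay as the last step left them, time stands still between calls to the robot, and variables do not carry over. Pictures are saved under pics/ and viewed, about 8 in all and at most 12, crops included, and the job is handed in when it is done.

Besides the shell and the picture viewer there is one more tool, called after "Request:" as name(argument=value, ...), one argument or row to a line, values as JSON. move_arm: Moves the arm, as the interface text tells. Shifts and turns lie within -1 to 1; 1 stands for 800 mm of shift or pi rad of turn. Its arguments: {"type":"object","properties":{"jaw":{"type":"array","items":{"type":"number"}},"dp":{"type":"array","items":{"type":"array","items":{"type":"number","minimum":-1,"maximum":1}}},"rotation":{"type":"array","items":{"type":"array","items":{"type":"number","minimum":-1,"maximum":1}}},"squeeze":{"type":"number"}},"required":["jaw","dp","rotation"]}

```bash
ls; mkdir -p pics; python3 - <<'E'
from workcell import bot, grab_frame, calibration
import cv2
for n in ("top","side"):
    im=grab_frame(n); cv2.imwrite(f"pics/{n}0.png",im)
    c=calibration(n); print(n,c)
print(bot.observe())
E
```

```text
pics
top {'camera_matrix': array([[424.53549739,   0.        , 316.62172021],
       [  0.        , 424.53549739, 197.7211348 ],
       [  0.        ,   0.        ,   1.        ]]), 'dist': array([-0.09487036,  0.        ,  0.        ,  0.        ,  0.        ]), 'T': array([[-4.29801340e-03, -9.93185015e-01,  1.16469106e-01,
         4.00278581e-01],
       [-9.99932425e-01,  3.01045008e-03, -1.12286349e-02,
         4.07983449e-04],
       [ 1.08014874e-02, -1.16509496e-01, -9.93130840e-01,
         1.13460772e+00],
       [ 0.00000000e+00,  0.00000000e+00,  0.00000000e+00,
         1.00000000e+00]])}
side {'camera_matrix': array([[452.31778718,   0.        , 318.59237981],
       [  0.        , 452.31778718, 202.64976997],
       [  0.        ,   0.        ,   1.        ]]), 'dist': array([-0.08226157,  0.        ,  0.        ,  0.        ,  0.        ]), 'T': array([[-0.98212537, -0.14006517,  0.12574378,  0.38618568],
       [-0.18811685,  0.7074464 , -0.68127208,  0.74088329],
       [ 0.00646551, -0.69274912, -0.72114968,  0.88672653],
       [ 0.        ,  0.        ,  0.        ,  1.        ]])}
{'clock': 0.1, 'qpos': array([ 1.25076921,  0.52193771, -0.03628929,  1.59993351,  0.02118708,
        1.02111698, -0.11279872]), 'qd': array([-0.00058008, -0.0022209 , -0.00077314, -0.00124201,  0.00139501,
        0.00013911,  0.00310013]), 'joint_efforts': array([ 9.22677194e-03, -9.28468609e+01,  1.98644780e+00, -3.70530260e+01,
        1.83292700e-02,  5.31044818e-03,  1.46740372e-04]), 'position': array([ 0.15439808, -0.60532082,  0.23080039]), 'tool_rot': array([-3.14058467e+00,  7.90202152e-05,  2.49777314e-01]), 'force': array([-0.49611339,  0.11708697, -0.8043834 ]), 'moment': array([ 0.01504701, -0.02259533, -0.01721687]), 'grip_width': 0.08560936126779052}
```

View pics/top0.png

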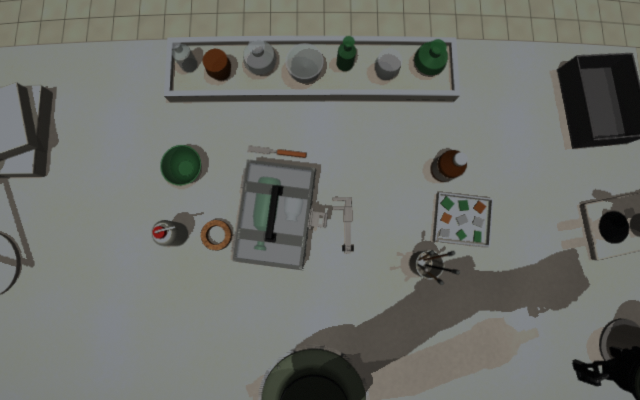

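View pics/side0.png

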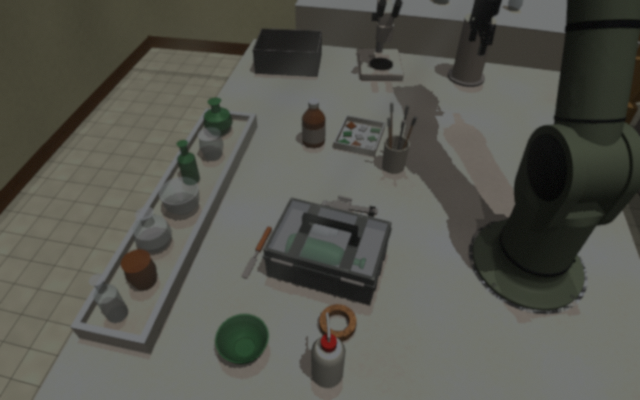

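The case is at about (276,213) in the top view, with its hasp side facing image right (world -y). The caliper is just in front at (348,225), and the spatula, ring, bowl and bottle are on the other sides. I'll zoom in on the case in both views.

```bash
cat > h.py <<'E'
import numpy as np, cv2
from workcell import bot, grab_frame, calibration
def ray(n,uv):
    c=calibration(n); p=cv2.undistortPoints(np.array([[uv]],float),c["camera_matrix"],c["dist"])[0,0]
    T=c["T"]; return T[:3,3], T[:3,:3]@np.array([p[0],p[1],1.])
def onz(n,uv,z):
    o,d=ray(n,uv); return o+d*(z-o[2])/d[2]
def two(a,b):
    o1,d1=ray("top",a); o2,d2=ray("side",b)
    d1=d1/np.linalg.norm(d1); d2=d2/np.linalg.norm(d2)
    s=np.linalg.lstsq(np.c_[d1,-d2],o2-o1,rcond=None)[0]
    p,q=o1+s[0]*d1,o2+s[1]*d2; return (p+q)/2, np.linalg.norm(p-q)
def proj(n,P):
    c=calibration(n); W=np.linalg.inv(c["T"])
    return cv2.projectPoints(np.array(P,float).reshape(-1,3),cv2.Rodrigues(W[:3,:3])[0],W[:3,3],c["camera_matrix"],c["dist"])[0][:,0]
def crop(im,x,y,w,h,s):
    return np.clip(cv2.resize(im[y:y+h,x:x+w],None,fx=s,fy=s,interpolation=cv2.INTER_CUBIC).astype(float)*1.8,0,255).astype(np.uint8)
E
python3 - <<'E'
from h import *
t=cv2.imread("pics/top0.png"); s=cv2.imread("pics/side0.png")
a=crop(t,226,140,140,140,4); b=crop(s,255,185,150,125,4)
cv2.imwrite("pics/c1.png",a); cv2.imwrite("pics/c2.png",b)
g=t.max(2).astype(int)
m=np.zeros(g.shape,np.uint8); m[185:245,255:295]=(g[185:245,255:295]<28)*255
n,l,st,ce=cv2.connectedComponentsWithStats(m); i=1+st[1:,4].argmax(); print(st[i],ce[i])
pts=np.argwhere(l==i)[:,::-1].astype(np.float32); print(cv2.minAreaRect(pts))
E
```

```text
[265 186  18  56 400] [272.7  212.84]
((273.5288391113281, 213.29405212402344), (10.042065620422363, 55.85527801513672), 7.969610214233398)
```

View pics/c1.png

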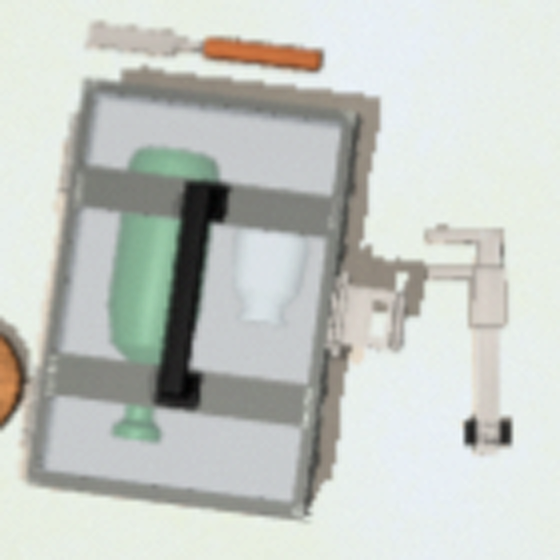

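View pics/c2.png

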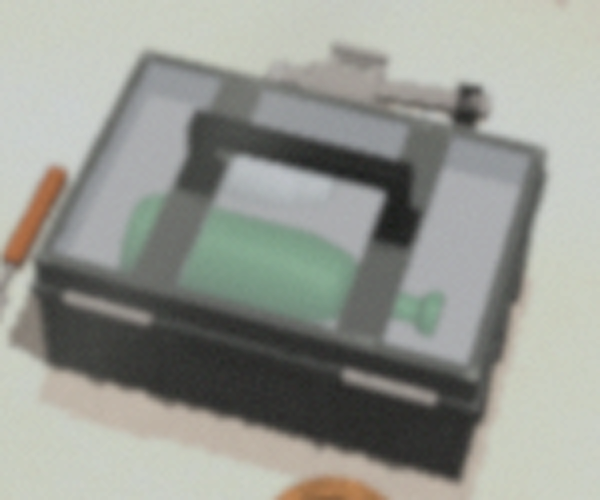

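The crops show the lid corners at about (88,80), (355,108), (303,515) and (30,485) in c1. The bar runs from (200,183) to (172,400) and the hasp bead is at about (397,322), so the hasp sticks roughly straight out.

```bash
python3 - <<'E'
from h import *
f=lambda u,v:(226+(u-1.5)/4,140+(v-1.5)/4)
C=np.array([onz("top",f(*p),.105) for p in [(88,80),(355,108),(303,515),(30,485)]])[:,:2]
print(C.round(4), C.mean(0).round(4), np.linalg.norm(np.roll(C,-1,0)-C,axis=1).round(4))
ex=(C[0]+C[3]-C[1]-C[2]);print("yaw of case x",np.arctan2(ex[1],ex[0])); ey=C[3]+C[2]-C[0]-C[1];print("long",np.arctan2(ey[1],ey[0]))
a=onz("top",f(206,183),.154);b=onz("top",f(172,400),.154);print("bar",a,b,(a+b)/2,np.arctan2(*(b-a)[1::-1]))
# side bar top: c2 crop ends (195,118),(412,175) approx top-centre
g=lambda u,v:(255+(u-1.5)/4,185+(v-1.5)/4)
print("side bar",onz("side",g(200,115),.154),onz("side",g(408,172),.154))
yaw=np.arctan2(ex[1],ex[0]); R=np.array([[np.cos(yaw),-np.sin(yaw)],[np.sin(yaw),np.cos(yaw)]])
c=C.mean(0); 
def W(x,y,z): return [*(c+R@[x,y]),z]
print("pin",W(-.091,0,.097),"proj",(proj("top",[W(-.091,0,.097)])-[226,140])*4)
for th in (1.1,1.3,1.5,1.7,1.9,2.0):
    # leaf dir: down at 0, out at pi/2 ; outer normal
    d=np.array([-np.sin(th),-np.cos(th)]); n=np.array([-np.cos(th),np.sin(th)])
    e=.036*d+.0045*n; print(th,((proj("top",[W(-.091+e[0],0,.097+e[1])])-[226,140])*4+1.5).round(1),np.round(W(-.091+e[0],0,.097+e[1]),4))
E
```

```text
[[ 0.6164  0.1589]
 [ 0.5982 -0.006 ]
 [ 0.3503  0.0261]
 [ 0.3685  0.1906]] [0.4833 0.0924] [0.1659 0.2499 0.1655 0.2499]
yaw of case x 1.4611218989296197
long 3.0136182568484307
bar [0.54456569 0.08136769 0.154     ] [0.41852114 0.10019792 0.154     ] [0.48154341 0.09078281 0.154     ] 2.9932959678498805
side bar [0.53789344 0.0867074  0.154     ] [0.42032057 0.10555959 0.154     ]
pin [np.float64(0.4733794102936606), np.float64(0.0019388131748133558), 0.097] proj [[341.15789202 309.79920641]]
1.1 [[397.5 318.5]] [ 0.4696 -0.032   0.0847]
1.3 [[400.7 318.1]] [ 0.4695 -0.0337  0.0917]
1.5 [[401.6 317.3]] [ 0.4694 -0.0341  0.0989]
1.7 [[400.2 316.4]] [ 0.4695 -0.033   0.1061]
1.9 [[396.4 315.2]] [ 0.4698 -0.0305  0.1129]
2.0 [[393.7 314.5]] [ 0.47   -0.0287  0.1161]
```

Request:
move_arm(
  jaw=[255,255,255,255,255,255,255,255,255],
  dp=[
    [0,0,-0.012],
    [0,0,-0.012],
    [0,0,-0.012],
    [0,0,-0.012],
    [0,0,-0.012],
    [0,0,-0.012],
    [0,0,-0.012],
    [0,0,-0.012],
    [0,0,0],
  ],
  rotation=[
    [0,0,-0.0474],
    [0,0,-0.0474],
    [0,0,-0.0474],
    [0,0,-0.0474],
    [0,0,-0.0474],
    [0,0,-0.0474],
    [0,0,-0.0474],
    [0,0,-0.0474],
    [0,0,0],
  ],
)

```text
clock: 1.23
position: [0.1544, -0.6058, 0.3083]
tool_rot: [3.141, 0.0, 1.44]
force: [0.2, -0.1, -0.7]
grip_width: -0.0
```

```bash
cat >> h.py <<'E'
from scipy.spatial.transform import Rotation as Ro
def togo(x,y,z,yaw):
    s=bot.observe(); R=Ro.from_euler("xyz",s["tool_rot"]); Rt=Ro.from_euler("xyz",[np.pi,0,yaw])
    print("t",round(s["clock"],2),"p",s["position"].round(4),"rpy",s["tool_rot"].round(3),"F",s["force"].round(2),"w",round(s["grip_width"],4))
    print("dp units",(R.inv().apply(np.array([x,y,z])-s["position"])/.8).round(4),"rot units",((R.inv()*Rt).as_rotvec()/np.pi).round(4))
c0=np.array([.4828,.092]); Y=1.445
def case(x,y,c=c0,yaw=Y): return c+np.array([[np.cos(yaw),-np.sin(yaw)],[np.sin(yaw),np.cos(yaw)]])@[x,y]
E
python3 -c "
from h import *
print(case(-.125,0)); togo(*case(-.125,0),.30,Y); print(bot.observe()['qpos'].round(2))"
```

```text
[ 0.4671169  -0.03201226]
t 1.23 p [ 0.1544 -0.6058  0.3083] rpy [3.141 0.    1.44 ] F [ 0.24 -0.11 -0.73] w -0.0
dp units [0.762  0.2941 0.0102] rot units [ 0.0001  0.0001 -0.0016]
[ 1.44  0.47 -0.31  1.49  0.15  1.2   0.97]
```

Request:
move_arm(
  jaw=[255,255,255,255,255,255,255,255,255,255],
  dp=[
    [0.0381,0.0147,0],
    [0.0381,0.0147,0],
    [0.0381,0.0147,0],
    [0.0381,0.0147,0],
    [0.0381,0.0147,0],
    [0.0381,0.0147,0],
    [0.0381,0.0147,0],
    [0.0381,0.0147,0],
    [0.0381,0.0147,0],
    [0.0381,0.0147,0],
  ],
  rotation=[
    [0,0,0],
    [0,0,0],
    [0,0,0],
    [0,0,0],
    [0,0,0],
    [0,0,0],
    [0,0,0],
    [0,0,0],
    [0,0,0],
    [0,0,0],
  ],
)

```text
clock: 2.48
position: [0.3108, -0.3175, 0.3076]
tool_rot: [-3.141, -0.0, 1.437]
force: [0.3, -0.2, 0.9]
grip_width: -0.0002
```

Request:
move_arm(
  jaw=[255,255,255,255,255,255,255,255,255,255],
  dp=[
    [0.0381,0.0147,0],
    [0.0381,0.0147,0],
    [0.0381,0.0147,0],
    [0.0381,0.0147,0],
    [0.0381,0.0147,0],
    [0.0381,0.0147,0],
    [0.0381,0.0147,0],
    [0.0381,0.0147,0],
    [0.0381,0.0147,0],
    [0.0381,0.0147,0],
  ],
  rotation=[
    [0,0,0],
    [0,0,0],
    [0,0,0],
    [0,0,0],
    [0,0,0],
    [0,0,0],
    [0,0,0],
    [0,0,0],
    [0,0,0],
    [0,0,0],
  ],
)

```text
clock: 3.72
position: [0.4667, -0.0306, 0.3076]
tool_rot: [-3.141, -0.0, 1.437]
force: [-0.1, -0.5, -0.0]
grip_width: -0.0002
```

```bash
python3 -c "
from h import *
togo(*case(-.125,0),.14,Y); print(bot.observe()['qpos'].round(2))"
```

```text
t 3.73 p [ 0.4667 -0.0306  0.3076] rpy [-3.141 -0.     1.437] F [-0.08 -0.48 -0.05] w -0.0002
dp units [-0.0017  0.0008  0.2095] rot units [-0.0002 -0.0001 -0.0027]
[ 0.55  0.24 -0.73  1.87  0.18  1.1  -0.38]
```

Request:
move_arm(
  jaw=[255,255,255,255,255,255],
  dp=[
    [-0.0017,0.0008,0.04],
    [0,0,0.04],
    [0,0,0.05],
    [0,0,0.05],
    [0,0,0.03],
    [0,0,0],
  ],
  rotation=[
    [0,0,-0.0027],
    [0,0,0],
    [0,0,0],
    [0,0,0],
    [0,0,0],
    [0,0,0],
  ],
)

```text
clock: 4.47
position: [0.4658, -0.0328, 0.1387]
tool_rot: [-3.138, -0.0, 1.447]
force: [0.3, -0.3, 1.1]
grip_width: -0.0001
```

```bash
python3 - <<'E'
from h import *
togo(*case(-.125,0),.055,Y)
a=crop(grab_frame("top"),256,150,110,110,5); b=crop(grab_frame("side"),275,140,130,150,3.6)
h=min(a.shape[0],b.shape[0]); w=a.shape[1]
im=np.hstack([cv2.resize(a,(400,400)),cv2.resize(b,(400,462))[:400]]); cv2.imwrite("pics/p3.png",im)
E
```

```text
t 4.47 p [ 0.4658 -0.0328  0.1387] rpy [-3.138 -0.     1.447] F [ 0.29 -0.3   1.14] w -0.0001
dp units [0.0011 0.0019 0.1046] rot units [-0.0011 -0.0001  0.0006]
```

View pics/p3.png

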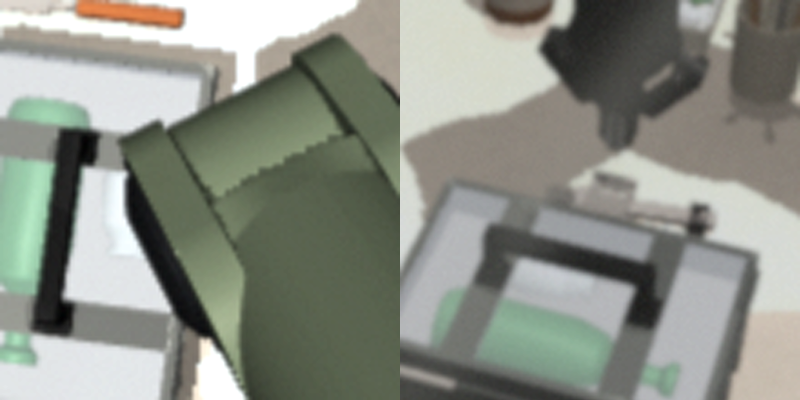

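The fingertip hangs just in front of the lid's front edge, at about (615,145) in the right panel. The hasp itself is hidden from both cameras, so I'll press down and watch the force.

Request:
move_arm(
  jaw=[255,255,255,255,255,255],
  dp=[
    [0.001,0.002,0.009],
    [0,0,0.009],
    [0,0,0.009],
    [0,0,0.009],
    [0,0,0.009],
    [0,0,0.009],
  ],
  rotation=[
    [0,0,0],
    [0,0,0],
    [0,0,0],
    [0,0,0],
    [0,0,0],
    [0,0,0],
  ],
)

```text
clock: 5.32
position: [0.4687, -0.0324, 0.0964]
tool_rot: [-3.141, 0.0, 1.45]
force: [0.3, -0.0, 1.0]
grip_width: 0.0002
```

Request:
move_arm(
  jaw=[255,255,255,255,255,255,255],
  dp=[
    [0,0,0.009],
    [0,0,0.009],
    [0,0,0.009],
    [0,0,0.009],
    [0,0,0.009],
    [0,0,0.005],
    [0,0,0],
  ],
  rotation=[
    [0,0,0],
    [0,0,0],
    [0,0,0],
    [0,0,0],
    [0,0,0],
    [0,0,0],
    [0,0,0],
  ],
)

```text
clock: 6.2
position: [0.4686, -0.0324, 0.0566]
tool_rot: [-3.141, 0.0, 1.45]
force: [-0.9, -0.8, -0.2]
grip_width: -0.0001
```

```bash
python3 -c "
from h import *
togo(*case(-.110,0),.054,Y)"
```

```text
t 6.2 p [ 0.4686 -0.0324  0.0566] rpy [-3.141  0.     1.45 ] F [-0.89 -0.77 -0.16] w -0.0001
dp units [ 0.019  -0.0018  0.0033] rot units [-0.0002  0.      0.0015]
```

Request:
move_arm(
  jaw=[255,255,255,255,255,255],
  dp=[
    [0.004,0,0.002],
    [0.004,0,0],
    [0.004,0,0],
    [0.003,0,0],
    [0.002,0,0],
    [0,0,0],
  ],
  rotation=[
    [0,0,0],
    [0,0,0],
    [0,0,0],
    [0,0,0],
    [0,0,0],
    [0,0,0],
  ],
)

```text
clock: 6.95
position: [0.4704, -0.0187, 0.0553]
tool_rot: [3.141, -0.0, 1.45]
force: [0.1, -1.4, 0.2]
grip_width: -0.0001
```

Request:
move_arm(
  jaw=[255,255,255],
  dp=[
    [0.002,0,0],
    [0.002,0,0],
    [0,0,0],
  ],
  rotation=[
    [0,0,0],
    [0,0,0],
    [0,0,0],
  ],
)

```text
clock: 7.32
position: [0.4708, -0.0155, 0.0553]
tool_rot: [3.141, -0.0, 1.45]
force: [0.7, -0.8, 0.4]
grip_width: 0.0003
```

```bash
python3 -c "
from h import *
togo(*case(-.107,0),.054,Y)"
```

```text
t 7.33 p [ 0.4708 -0.0155  0.0553] rpy [ 3.141 -0.     1.45 ] F [ 0.72 -0.81  0.36] w 0.0003
dp units [ 0.0015 -0.002   0.0017] rot units [ 0.     -0.      0.0015]
```

Request:
move_arm(
  jaw=[255,255,255],
  dp=[
    [0.002,0,0],
    [0.002,0,0],
    [0,0,0],
  ],
  rotation=[
    [0,0,0],
    [0,0,0],
    [0,0,0],
  ],
)

```text
clock: 7.7
position: [0.4711, -0.0126, 0.0553]
tool_rot: [-3.141, 0.0, 1.449]
force: [-1.1, -3.4, 0.4]
grip_width: 0.0002
```

Request:
move_arm(
  jaw=[255,255],
  dp=[
    [0.002,0,0],
    [0,0,0],
  ],
  rotation=[
    [0,0,0],
    [0,0,0],
  ],
)

```text
clock: 7.95
position: [0.4713, -0.0108, 0.0553]
tool_rot: [-3.142, -0.0, 1.45]
force: [-0.9, -2.1, -0.6]
grip_width: 0.0001
```

Request:
move_arm(
  jaw=[255,255],
  dp=[
    [0.002,0,0],
    [0,0,0],
  ],
  rotation=[
    [0,0,0],
    [0,0,0],
  ],
)

```text
clock: 8.2
position: [0.4715, -0.0091, 0.0553]
tool_rot: [3.142, -0.0, 1.45]
force: [0.1, -2.1, -0.3]
grip_width: -0.0003
```

```bash
python3 - <<'E'
from h import *
togo(*case(-.107,0),.054,Y)
F=[]
s=grab_frame("side"); cv2.imwrite("pics/s4.png",s); F.append(bot.observe()["force"]); t=grab_frame("top"); cv2.imwrite("pics/t4.png",t);F.append(bot.observe()["force"]); print(np.array(F).round(2))
# case shift in side view: phase correlation on patch of the lid's rear half
s0=cv2.imread("pics/side0.png")
for y,x in ((215,265),(235,300),(250,330)):
    T=s0[y:y+40,x:x+50]; r=cv2.matchTemplate(s[y-10:y+50,x-10:x+60],T,cv2.TM_CCOEFF_NORMED); print(cv2.minMaxLoc(r)[1:4:2], r[9:12,9:12].round(3).tolist())
E
```

```text
t 8.2 p [ 0.4715 -0.0091  0.0553] rpy [ 3.142 -0.     1.45 ] F [ 0.11 -2.08 -0.3 ] w -0.0003
dp units [-0.0065 -0.0019  0.0016] rot units [ 0.     -0.0001  0.0015]
[[-0.97 -2.44 -1.09]
 [-0.75 -2.55 -0.8 ]]
(0.9867686629295349, (9, 12)) [[0.8830000162124634, 0.925000011920929, 0.9049999713897705], [0.9409999847412109, 0.9629999995231628, 0.9179999828338623], [0.9779999852180481, 0.9760000109672546, 0.9120000004768372]]
(0.9975162148475647, (9, 12)) [[0.9079999923706055, 0.9049999713897705, 0.8809999823570251], [0.953000009059906, 0.9480000138282776, 0.9210000038146973], [0.9860000014305115, 0.9800000190734863, 0.949999988079071]]
(0.9948785305023193, (9, 12)) [[0.8040000200271606, 0.8029999732971191, 0.7770000100135803], [0.8939999938011169, 0.8870000243186951, 0.8500000238418579], [0.9660000205039978, 0.9580000042915344, 0.9169999957084656]]
```

Request:
move_arm(
  jaw=[255,255,255,255,255,255,255,255,255,255],
  dp=[
    [-0.015,0,0],
    [-0.025,0,0],
    [-0.03,0,-0.02],
    [-0.03,0,-0.05],
    [-0.03,0,-0.05],
    [-0.03,0,-0.05],
    [-0.03,0,-0.05],
    [-0.03,0,-0.03],
    [-0.03,0,0],
    [0,0,0],
  ],
  rotation=[
    [0,0,0],
    [0,0,0],
    [0,0,0],
    [0,0,0],
    [0,0,0],
    [0,0,0],
    [0,0,0],
    [0,0,0],
    [0,0,0],
    [0,0,0],
  ],
)

```text
clock: 9.55
position: [0.4466, -0.21, 0.2553]
tool_rot: [3.141, 0.0, 1.447]
force: [-0.3, -0.3, 0.7]
grip_width: 0.0001
```

```bash
python3 - <<'E'
from h import *
togo(*case(0,0),.25,Y-np.pi/2)
t=grab_frame("top"); s=grab_frame("side"); cv2.imwrite("pics/t5.png",t); cv2.imwrite("pics/s5.png",s)
cv2.imwrite("pics/p5.png",crop(t,206,140,180,140,4))
E
```

```text
t 9.55 p [ 0.4466 -0.21    0.2553] rpy [3.141 0.    1.447] F [-0.29 -0.26  0.66] w 0.0001
dp units [ 0.3802 -0.0019  0.0065] rot units [2.000e-04 1.000e-04 5.005e-01]
```

View pics/p5.png

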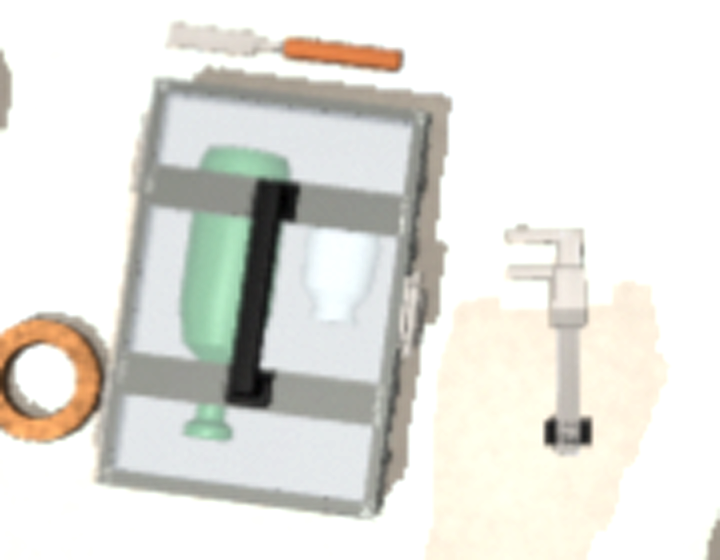

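The hasp is now folded down the front, at about (412,310), and the bystanders look undisturbed. I'll measure the case again and compare the bead's outline with closed and slightly open predictions.

```bash
python3 - <<'E'
from h import *
f=lambda u,v:(206+(u-1.5)/4,140+(v-1.5)/4)
C=np.array([onz("top",f(*p),.105) for p in [(158,80),(430,112),(372,515),(100,480)]])[:,:2]
c=C.mean(0); ex=C[0]+C[3]-C[1]-C[2]; ey=C[3]+C[2]-C[0]-C[1]
print(c.round(4),np.arctan2(ex[1],ex[0]),np.arctan2(ey[1],ey[0])-np.pi/2,np.linalg.norm(np.roll(C,-1,0)-C,axis=1).round(3))
a=onz("top",f(276,183),.154);b=onz("top",f(243,402),.154);print("bar",(a+b)/2,np.arctan2(*(b-a)[1::-1])-np.pi/2)
t=cv2.imread("pics/t5.png"); A=cv2.resize(t[195:240,290:330],None,fx=12,fy=12,interpolation=cv2.INTER_CUBIC)
A=np.clip(A*1.6,0,255).astype(np.uint8)
for th,col in ((0,(0,255,0)),(.12,(0,255,255)),(.3,(0,0,255))):
    d=np.array([-np.sin(th),-np.cos(th)]); n=np.array([-np.cos(th),np.sin(th)]); e=.036*d+.0045*n
    P=[[*case(-.091+e[0]-.0035,y,c,Y),.097+e[1]] for y in (-.0185,.0185)]
    q=((proj("top",P)-[290,195]+.5)*12).astype(int); cv2.line(A,tuple(map(int,q[0])),tuple(map(int,q[1])),col,1); print(th,q.tolist())
cv2.imwrite("pics/p6.png",A)
E
```

```text
[0.4835 0.0979] 1.44566273017882 1.4345780456784638 [0.169 0.248 0.165 0.247]
bar [0.4809842  0.09629035 0.154     ] 1.428922660297784
0 [[283, 211], [261, 385]]
0.12 [[303, 213], [281, 387]]
0.3 [[332, 216], [311, 390]]
```

View pics/p6.png

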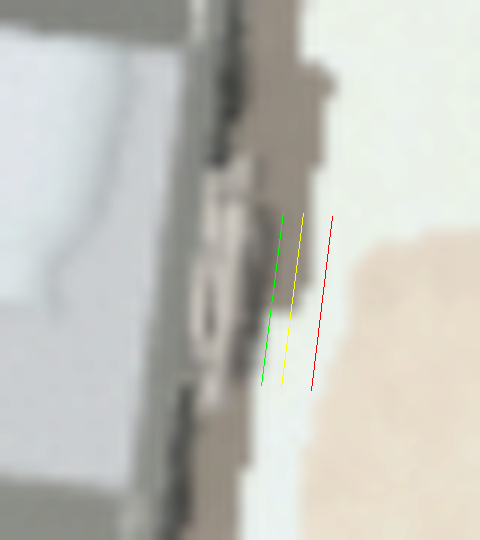

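The bead outline, about (268→250), lies just inside the green closed line, so the hasp is home. The case slid about 6 mm along +y. Next I'll open the jaws and turn toward the handle.

Request:
move_arm(
  jaw=[0,0,0,0,0,0,0,0,0,0],
  dp=[
    [0,0,0],
    [0,0,0],
    [0,0,0],
    [0,0,0],
    [0,0,0],
    [0,0,0],
    [0,0,0],
    [0,0,0],
    [0,0,0],
    [0,0,0],
  ],
  rotation=[
    [0,0,0.056],
    [0,0,0.056],
    [0,0,0.056],
    [0,0,0.056],
    [0,0,0.056],
    [0,0,0.056],
    [0,0,0.056],
    [0,0,0.056],
    [0,0,0.056],
    [0,0,0],
  ],
)

```text
clock: 10.9
position: [0.4475, -0.207, 0.2552]
tool_rot: [-3.141, 0.0, -0.131]
force: [-0.5, -0.3, 0.2]
grip_width: 0.0852
```

```bash
python3 -c "
from h import *
togo(.482,.097,.25,1.435-np.pi/2); print(bot.observe()['qpos'].round(2))"
```

```text
t 10.9 p [ 0.4475 -0.207   0.2552] rpy [-3.141  0.    -0.131] F [-0.47 -0.34  0.21] w 0.0852
dp units [-0.007  -0.3824  0.0065] rot units [-0.0001  0.0001  0.0014]
[ 0.62  0.3  -0.38  1.9   0.13  0.97 -1.52]
```

Request:
move_arm(
  jaw=[0,0,0,0,0,0,0,0,0,0],
  dp=[
    [-0.0007,-0.04,0],
    [-0.0007,-0.0425,0],
    [-0.0007,-0.0425,0],
    [-0.0007,-0.0425,0],
    [-0.0007,-0.0425,0],
    [-0.0007,-0.0425,0],
    [-0.0007,-0.0425,0],
    [-0.0007,-0.0425,0],
    [-0.0007,-0.0425,0.0065],
    [0,0,0],
  ],
  rotation=[
    [0,0,0.0014],
    [0,0,0],
    [0,0,0],
    [0,0,0],
    [0,0,0],
    [0,0,0],
    [0,0,0],
    [0,0,0],
    [0,0,0],
    [0,0,0],
  ],
)

```text
clock: 12.15
position: [0.4837, 0.0967, 0.2497]
tool_rot: [-3.141, 0.001, -0.129]
force: [-0.2, -0.3, -0.3]
grip_width: 0.0855
```

```bash
python3 - <<'E'
from h import *
togo(.482,.097,.127,1.435-np.pi/2); print(bot.observe()['qpos'].round(2))
cv2.imwrite("pics/p7.png",crop(grab_frame("side"),255,130,160,140,4))
E
```

```text
t 12.15 p [0.4837 0.0967 0.2497] rpy [-3.141e+00  1.000e-03 -1.290e-01] F [-0.18 -0.26 -0.32] w 0.0855
dp units [-0.002   0.      0.1534] rot units [-0.0003  0.0002  0.002 ]
[ 0.1   0.33 -0.52  1.9   0.19  0.97 -2.21]
```

View pics/p7.png

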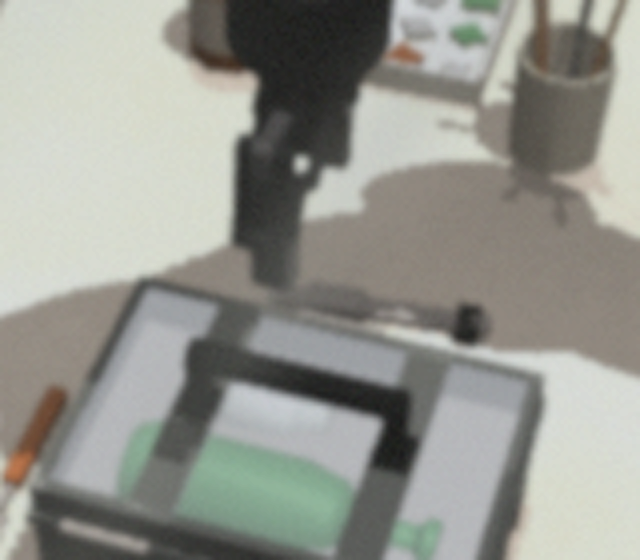

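The open fingers at about (265,215) hang above the bar, which spans (190,350)–(410,400). I'll go down and grip.

Request:
move_arm(
  jaw=[0,0,0,0,0,0,0,0],
  dp=[
    [-0.002,0,0.025],
    [0,0,0.025],
    [0,0,0.025],
    [0,0,0.025],
    [0,0,0.02],
    [0,0,0.02],
    [0,0,0.0134],
    [0,0,0],
  ],
  rotation=[
    [0,0,0.002],
    [0,0,0],
    [0,0,0],
    [0,0,0],
    [0,0,0],
    [0,0,0],
    [0,0,0],
    [0,0,0],
  ],
)

```text
clock: 13.2
position: [0.4822, 0.0941, 0.1268]
tool_rot: [3.141, 0.001, -0.144]
force: [-0.2, -0.1, -0.6]
grip_width: 0.0853
```

Request:
move_arm(
  jaw=[60,110,150,180,200,255,255,255,255,255],
  dp=[
    [0,0,0],
    [0,0,0],
    [0,0,0],
    [0,0,0],
    [0,0,0],
    [0,0,0],
    [0,0,0],
    [0,0,0],
    [0,0,0],
    [0,0,0],
  ],
  rotation=[
    [0,0,0],
    [0,0,0],
    [0,0,0],
    [0,0,0],
    [0,0,0],
    [0,0,0],
    [0,0,0],
    [0,0,0],
    [0,0,0],
    [0,0,0],
  ],
  squeeze=100,
)

```text
clock: 14.45
position: [0.4826, 0.0943, 0.1275]
tool_rot: [-3.141, -0.0, -0.144]
force: [1.8, 4.9, 2.2]
grip_width: 0.0147
```

Request:
move_arm(
  jaw=[255,255,255,255,255,255,255,255],
  dp=[
    [0,0,-0.001],
    [0,0,-0.002],
    [0,0,-0.003],
    [0,0,-0.004],
    [0,0,-0.004],
    [0,0,-0.004],
    [0,0,-0.002],
    [0,0,0],
  ],
  rotation=[
    [0,0,0],
    [0,0,0],
    [0,0,0],
    [0,0,0],
    [0,0,0],
    [0,0,0],
    [0,0,0],
    [0,0,0],
  ],
)

```text
clock: 15.45
position: [0.4826, 0.0942, 0.1435]
tool_rot: [-3.142, -0.0, -0.144]
force: [0.2, -0.1, -6.4]
grip_width: 0.0145
```

```bash
python3 - <<'E'
from h import *
s=bot.observe(); print(s["position"],s["tool_rot"],s["force"],s["moment"],s["grip_width"])
cv2.imwrite("pics/p8.png",crop(grab_frame("side"),235,150,190,145,4))
E
```

```text
[0.48255503 0.09416258 0.14350393] [-3.14151895e+00 -2.11077099e-04 -1.44481081e-01] [ 0.24366843 -0.05820309 -6.36989578] [ 0.00427866 -0.00320967  0.01209604] 0.014515656887214543
```

View pics/p8.png

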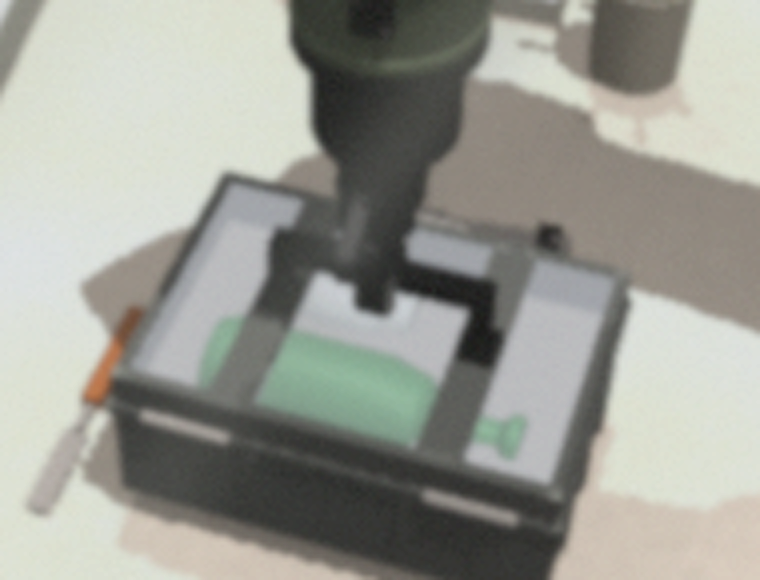

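The case is 16 mm up, hanging level with its lid shut. The load is 6.4 N and the moment is close to zero, so I'll lift the rest of the way.

Request:
move_arm(
  jaw=[255,255,255,255,255,255,255,255,255,255],
  dp=[
    [0,0,-0.003],
    [0,0,-0.006],
    [0,0,-0.006],
    [0,0,-0.006],
    [0,0,-0.006],
    [0,0,-0.006],
    [0,0,-0.006],
    [0,0,-0.006],
    [0,0,-0.006],
    [0,0,-0.006],
  ],
  rotation=[
    [0,0,0],
    [0,0,0],
    [0,0,0],
    [0,0,0],
    [0,0,0],
    [0,0,0],
    [0,0,0],
    [0,0,0],
    [0,0,0],
    [0,0,0],
  ],
)

```text
clock: 16.75
position: [0.4825, 0.0941, 0.1893]
tool_rot: [-3.142, -0.0, -0.145]
force: [0.1, 0.2, -7.3]
grip_width: 0.0142
```

Request:
move_arm(
  jaw=[255,255,255,255,255,255,255,255,255,255],
  dp=[
    [0,0,-0.006],
    [0,0,-0.006],
    [0,0,-0.006],
    [0,0,-0.006],
    [0,0,-0.006],
    [0,0,-0.006],
    [0,0,-0.006],
    [0,0,-0.004],
    [0,0,-0.002],
    [0,0,0],
  ],
  rotation=[
    [0,0,0],
    [0,0,0],
    [0,0,0],
    [0,0,0],
    [0,0,0],
    [0,0,0],
    [0,0,0],
    [0,0,0],
    [0,0,0],
    [0,0,0],
  ],
)

```text
clock: 18.0
position: [0.4825, 0.0942, 0.2274]
tool_rot: [-3.142, -0.0, -0.144]
force: [0.2, -0.0, -6.6]
grip_width: 0.0145
```

Request:
move_arm(
  jaw=[255,255,255,255,255,255,255,255,255,255],
  dp=[
    [0,0,0],
    [0,0,0],
    [0,0,0],
    [0,0,0],
    [0,0,0],
    [0,0,0],
    [0,0,0],
    [0,0,0],
    [0,0,0],
    [0,0,0],
  ],
  rotation=[
    [0,0,0],
    [0,0,0],
    [0,0,0],
    [0,0,0],
    [0,0,0],
    [0,0,0],
    [0,0,0],
    [0,0,0],
    [0,0,0],
    [0,0,0],
  ],
)

```text
clock: 19.25
position: [0.4825, 0.0941, 0.2274]
tool_rot: [-3.142, -0.0, -0.145]
force: [-0.1, 0.3, -7.4]
grip_width: 0.0143
```

```bash
python3 - <<'E'
from h import *
s=bot.observe(); print(s["clock"],s["position"],s["tool_rot"],s["force"],s["moment"],s["grip_width"])
a=cv2.resize(grab_frame("side")[60:340,200:460],(390,420)); b=cv2.resize(grab_frame("top")[130:290,150:310+0],(400,420))
cv2.imwrite("pics/p9.png",np.clip(np.hstack([a,b])*1.6,0,255).astype(np.uint8))
E
```

```text
19.25 [0.48250584 0.09413736 0.22739728] [-3.14158328e+00 -2.88837555e-05 -1.44537733e-01] [-0.1172712   0.31756163 -7.35556991] [-0.01796687 -0.00942679  0.0152428 ] 0.01432405551887902
```

View pics/p9.png

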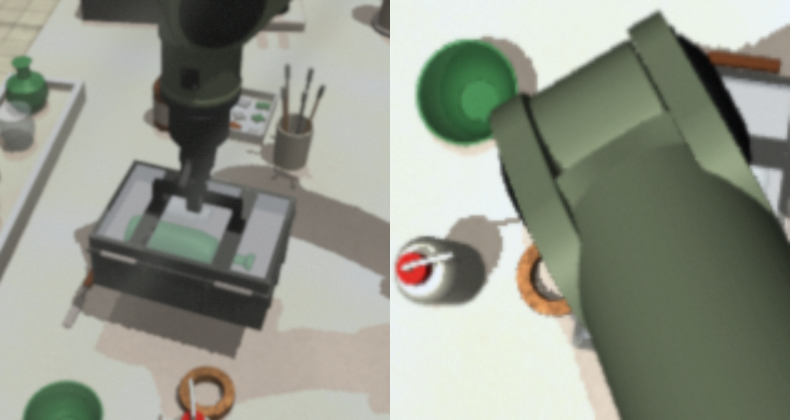

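The case hangs level about 100 mm up, with its lid shut and clear of everything. Handing the job in.

```bash
python3 -c "
from workcell import workorder,bot
print(workorder.job_done()); s=bot.observe(); print(s['clock'],s['position'],s['force'],s['grip_width'])"
```

```text
the job is handed in; nothing more can be done
None
the job is handed in; nothing more can be done
```

I closed the hasp, then lifted the case about 100 mm by its handle, and handed the job in still holding it there. The interface gave no verdict.

- **Hasp:** I pressed it down with the closed fingers and then in against the front, which slid the case about 6 mm along world +y. Afterwards the bead's outline in the top picture lay at or just inside where a closed hasp should show. That is my only evidence that it is closed, good to about 0.1 rad, and I could not see the hasp during the push or after the lift.
- **Lift and hold:** The last reading, at 19.25 s, showed a steady TCP at z = 0.227 m, a load of about 7 N, almost no moment, and the bar gripped at 14.3 mm with a 100 N squeeze. The grip width read slightly under the 16 mm bar width.
- **Last pictures:** The case looks level with its lid shut and is clear of the bystanders. The cork ring, bowl, bottle and spatula look undisturbed, but I judged that by eye and did not measure their positions. The caliper showed no shift in the top view after the hasp push. The arm hid it in the final pictures.

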